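# Change over the brush boxes

### The arm

A 6-joint arm with a two-finger parallel gripper is mounted at the origin on the work surface. World frame = base frame: x ahead of the robot, y to its left, z up, the work surface at z = 0. Lengths are in m, angles in rad, forces in N, time in s.
With the tool pointing down it reaches from about 0.35 to 0.975 m from the base axis. Payload 4.9 kg.
Tool frame: the origin (TCP) lies at the very end of the fingers, on their centre line; the grasp point (between the pads) lies 19 mm behind it (manip.grip_point_offset is the distance from the TCP to the grasp point, in m); z points along the fingers, y is the direction in which the jaws open and shut (so a half turn about z gives the same grasp; the last joint's range is limited). The gripper opens to 85 mm and grips with 20 to 120 N. Pads are 22 mm wide; open, the fingers measure 114 mm over their backs; the gripper's body (76 mm by 85 mm) begins 54 mm behind the grasp point. The pads swing forward as they close: fully open they stand 13 mm farther back than shut.
Start: joints at [1.152, 0.053, 1.613, -0, 1.476, -0.119], TCP at [0.185, 0.597, 0.231] pointing down, gripper open.
Joint ranges: [-3.01, 3.01], [-1.01, 2.22], [0.06, 2.58], [-1.02, 4.17], [0.09, 2.62], [-3.14, 3.14]. Speed limits (rad/s): [2.57, 2.57, 3.14, 3.14, 3.14, 3.14].

### API

Orientations are given as a rotation vector (axis times angle).
In Python, from station import manip gives the robot as it stands. The module is installed in compiled form; this text tells all that it offers.
- The arm moves only by the tool send_rows, never from a script. Its argument "targets" is one flat list of numbers, 7 for each row, row after row: the shift along the tool's x, y, z in cm, then the turn, a rotation vector about the tool's x, y, z in degrees, then the finger opening in cm, from 0 to 8.54. In form: [tx, ty, tz, wx, wy, wz, claw, tx, ty, tz, wx, wy, wz, claw, ...]. A call has 1 to 5 rows; each row is the pose to reach, as a shift and turn from the pose commanded when the call began, along the tool's axes at that moment; what a row does not reach only later rows make up. A row lasts 1/10 s, in which the tool goes at most 50 mm and 8.59 degrees, less where a joint would pass 70% of its speed; a pose out of reach is approached as far as the arm can. A call with a gripper value outside its range is refused whole. The fingers move at their own pace and stop on an object; "grip_force" is the grip in N (left out, the last holds). Time passes only in rows, so rows that repeat a pose let the fingers close. It gives the time, the measured TCP pose, the force and the opening at its end, in the units of the state.
- manip.sense(): the state, without advancing time (a new reading comes with each control period).
- manip.capture(name): name is "scene" or "top"; returns (picture, depth): 384x512x3 uint8, blue, green, red; 384x512 float32, m along the optical axis (not along the pixel's ray), 0 where there is no reading.
- manip.camera_params(name): a dict with "mtx" (3x3 intrinsics, pixels), "position" and "attitude" of the camera in the world. Camera axes: x right, y up, looking along -z (the intrinsics and any distortion apply to the point x, -y, -z); pixel columns grow to the right and rows downward; lengths in m; the calibration is good to about 2 mm. A picture is of the moment at which its call begins. camera_params takes no time and is no camera call.
- manip.hand_in(): hands the job in, once; it reports no verdict.
The state is a dict: "clock": time; "joint_pos": joint angles; "qd": joint speeds; "effort": joint torques, N m; "position": TCP position; "orientation": TCP orientation; "ft_force": force on the tool from outside, world axes, zero at the start; "ft_torque": the same for the moment, N m; "width": finger opening in m.
Only numpy, scipy, OpenCV 4.12 (cv2) and the standard library are available. Lean on these libraries where they do the work, as an engineer would, in place of code of your own. Each camera call takes 0.05 s, during which the arm holds its last target. There are 200 camera calls.

### The job

We are done with the small box of carbon brushes and now need the large one: with a fingertip push the small box's open lid over until it drops fully shut, and push the large box's lid up by its front tab and over past upright, so that it stays leaning back open by itself. Push gently, do not lift the boxes or shove them out of place, and leave everything else where it is.

Things in the scene. Friction and masses are not known exactly. Their poses are not given: they have to be found in the camera images.
- large_box: the larger of two open-topped grey sheet-steel boxes holding carbon brushes, 120 mm deep (along its x) by 200 mm wide (its y) by 90 mm high without lid, about 2.6 kg, free-standing on the bench. Origin: centre of its underside; its +x axis points from the front (side with the lid's tab, turned roughly towards the robot) to the rear (hinge), z up
- large_lid (a joint): hinge angle of the larger box's lid in rad: 0 = shut, lying on the box; grows as its front swings up and over to the rear; pi/2 = upright; 1.95 = its stop, leaning back open. Free-swinging hinge (almost no friction, no spring, no latch): the lid (about 0.25 kg, flat plate 5 mm thick, 120 mm from hinge to front edge, 200 mm wide, 12 mm down-turned side flanges) falls shut from below about 1.5 and falls open to the stop from above about 1.6. Starts shut
- large_tab (a point): middle of the outer edge, on the underside, of the finger tab of the larger lid: a flat tongue 40 mm wide and 5 mm thick that continues the lid 28 mm beyond the box's front wall, with free space beneath it down to the bench. It lies 148 mm from the hinge line, 90 mm above the bench when shut; moves with the lid
- large_hinge (a point): middle of the larger lid's hinge line, on the rear top edge of the box, 90 mm above the bench and 60 mm behind the box's origin
- small_box: the smaller of two open-topped grey sheet-steel boxes holding carbon brushes, 100 mm deep (along its x) by 112 mm wide (its y) by 70 mm high without lid, about 1.6 kg, free-standing on the bench. Origin: centre of its underside; its +x axis points from the front (side with the lid's tab, turned roughly towards the robot) to the rear (hinge), z up
- small_lid (a joint): hinge angle of the smaller box's lid in rad: 0 = shut, lying on the box; grows as its front swings up and over to the rear; pi/2 = upright; 1.95 = its stop, leaning back open. Free-swinging hinge (almost no friction, no spring, no latch): the lid (about 0.14 kg, flat plate 5 mm thick, 100 mm from hinge to front edge, 112 mm wide, 12 mm down-turned side flanges) falls shut from below about 1.5 and falls open to the stop from above about 1.6. Starts leaning back open
- small_tab (a point): middle of the outer edge, on the underside, of the finger tab of the smaller lid: a flat tongue 36 mm wide and 5 mm thick that continues the lid 20 mm beyond the box's front wall, with free space beneath it down to the bench. It lies 120 mm from the hinge line, 70 mm above the bench when shut; moves with the lid; when leaning open it is the lid's top edge, about 180 mm above the bench and 44 mm behind the hinge line
- small_hinge (a point): middle of the smaller lid's hinge line, on the rear top edge of the box, 70 mm above the bench and 50 mm behind the box's origin
- slip_ring: bystander: copper ring lying flat between the boxes, 64 mm outside, 44 mm inside, 22 mm high; origin centre of underside
- bushing: bystander: brass flanged bushing standing between the boxes, 36 mm across, 50 mm high; origin centre of underside
- spray_can: bystander: plain metal spray can standing between and behind the boxes, 52 mm across, 150 mm high; origin centre of underside
- screwdriver: bystander: screwdriver lying in front of the left-hand box, about 200 mm long, under 35 mm high; origin under its middle
- spanner: bystander: steel spanner lying in front of the right-hand box, about 180 mm long, under 20 mm high; origin under its middle
- mug: bystander: white mug to the right of the boxes, 80 mm across, 90 mm high; origin centre of underside
- carbon_block: bystander: dark carbon block standing to the left of the boxes, 50 x 32 x 64 mm high; origin centre of underside
Mind the look-alikes: they are no part of the job. What is shaped like the large_box but yellow is not meant.

How it is judged:
By the outcome, as a careful person would: the job done as asked, in the order asked, and still so for the second after the job is handed in, with the robot touching nothing.
It also fails if it takes over 58 s, if anything falls off the work surface, if the arm or the gripper's body presses on something with over 40 N, if the wrist force passes 120 N, or if a joint passes its speed limit or range.

## Working session

There is one attempt and no reset: what is moved stays moved. The work goes in short steps, Python scripts to look and compute and a tool call to move; the robot and the scene stay as the last step left them, time stands still between calls to the robot, and variables do not carry over. Pictures are saved under pics/ and viewed, about 8 in all and at most 12, crops included, and the job is handed in when it is done.

Besides the shell and the picture viewer there is one more tool, called after "Request:" as a command line: name --argument value ..., lists and objects as JSON in quotes. send_rows: Moves the arm, as the interface text tells. Its arguments: {"type":"object","properties":{"targets":{"type":"array"},"grip_force":{"type":"number"}},"required":["targets"]}

```bash
mkdir -p pics; cat > h.py <<'E'
import numpy as np, cv2
from scipy.spatial.transform import Rotation as R
from station import manip
def rot(a):
    a=np.array(a,float)
    return a if a.shape==(3,3) else (R.from_quat(a).as_matrix() if a.size==4 else R.from_rotvec(a).as_matrix())
def cloud(name):
    img,d=manip.capture(name); p=manip.camera_params(name)
    K=np.array(p["mtx"]); v,u=np.mgrid[:d.shape[0],:d.shape[1]]
    c=np.stack([(u-K[0,2])/K[0,0]*d,-(v-K[1,2])/K[1,1]*d,-d],-1)
    W=c@rot(p["attitude"]).T+np.array(p["position"]); W[d==0]=np.nan
    return img,W
E
python3 - <<'E'
from h import *
for n in("scene","top"):
    img,W=cloud(n); print({k:np.round(v,3).tolist() if k!='x' else v for k,v in manip.camera_params(n).items() if not isinstance(v,str)})
    cv2.imwrite(f"pics/{n}0.png",cv2.resize(img,(768,576))); np.savez(f"{n}0.npz",img=img,W=W)
print(manip.sense())
E
```

```text
{'mtx': [[448.269, 0.0, 263.446], [0.0, 448.269, 191.803], [0.0, 0.0, 1.0]], 'position': [1.084, 0.653, 0.976], 'attitude': [0.346, 0.93, 2.225]}
{'mtx': [[361.973, 0.0, 246.158], [0.0, 361.973, 191.363], [0.0, 0.0, 1.0]], 'position': [0.406, 0.013, 1.114], 'attitude': [0.057, -0.062, -1.58]}
{'clock': 0.1, 'joint_pos': array([ 1.15199749e+00,  5.32926503e-02,  1.61418147e+00,  1.68473374e-05,
        1.47600627e+00, -1.19016007e-01]), 'qd': array([-1.38588135e-03, -2.44713273e-03, -2.78913334e-03,  5.67874294e-06,
        2.41053361e-03, -4.81415579e-04]), 'effort': array([ 1.66002678e-06, -3.94908178e+01, -3.71361601e+01, -1.57443424e-04,
        3.97659969e-03, -1.75434639e-05]), 'position': array([0.1843395 , 0.59659466, 0.23017004]), 'orientation': array([-4.69061440e-01, -3.10585336e+00,  2.85121821e-03]), 'ft_force': array([-0.24972386, -0.15400231,  0.19783797]), 'ft_torque': array([-0.00257646,  0.03242866,  0.01316269]), 'width': 0.08531400929695118}
```

View pics/scene0.png

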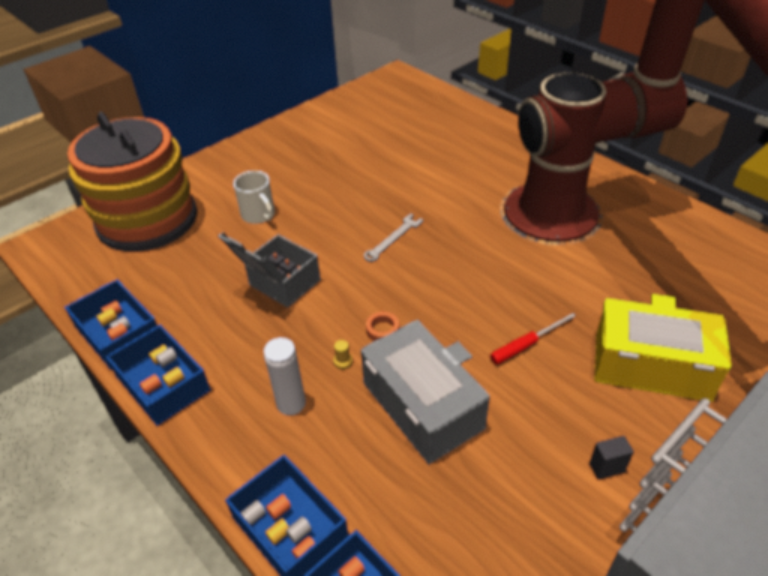

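View pics/top0.png

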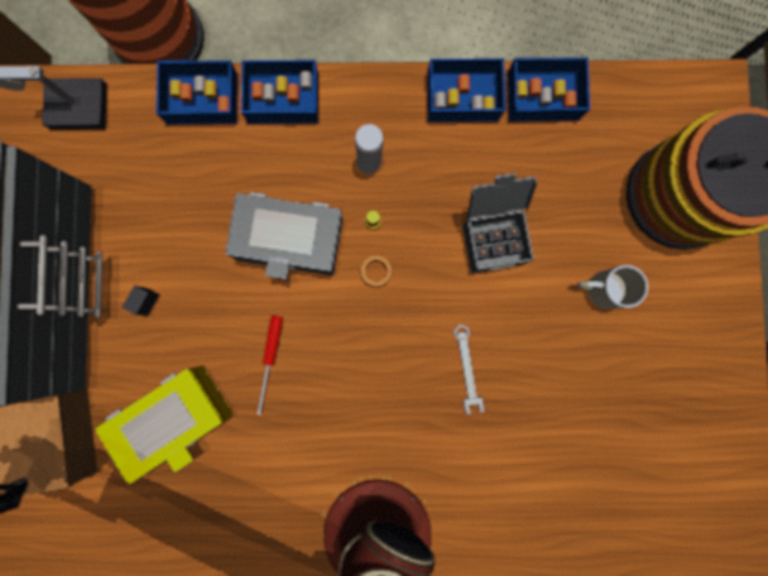

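The scene view shows the grey large box shut at about (425,385) with its tab at (457,355), and the small box with its open lid at (275,268). In the top view the large box is at (285,232) with its tab at (278,268), and the small box is at (500,240) with its lid edge at (505,180). Next I measure both.

```bash
python3 - <<'E'
from h import *
z=np.load("top0.npz");W=z["W"];img=z["img"]
hsv=cv2.cvtColor(img,cv2.COLOR_BGR2HSV)
s=2/3
def reg(x0,x1,y0,y1):
    m=np.zeros(W.shape[:2],bool); m[int(y0*s):int(y1*s),int(x0*s):int(x1*s)]=1; return m
# bench
for (u,v) in[(420,330),(600,420),(200,300),(420,180)]: print("bench",W[int(v*s),int(u*s)].round(4))
zz=W[...,2]
# large lid
m=reg(215,355,180,290)&(zz>.08)&(zz<.11)
P=W[m]; print("large",P.min(0).round(3),P.max(0).round(3),np.median(P,0).round(4))
r=cv2.minAreaRect((P[:,:2]*1000).astype(np.float32)); print(r, cv2.boxPoints(r).round(0).tolist())
k=cv2.morphologyEx(m.astype(np.uint8),cv2.MORPH_OPEN,np.ones((25,25)))
P2=W[k>0];r=cv2.minAreaRect((P2[:,:2]*1000).astype(np.float32)); print("body",r, cv2.boxPoints(r).round(0).tolist())
t=W[m&(k==0)]; t=t[t[:,0]<P2[:,0].min()+.04]; print("tab pts",t[t[:,0].argsort()][:10].round(3))
# small
m=reg(455,545,160,280)&(zz>.03); P=W[m]; print("small",P.min(0).round(3),P.max(0).round(3))
rim=P[(P[:,2]>.06)&(P[:,2]<.078)]; r=cv2.minAreaRect((rim[:,:2]*1000).astype(np.float32)); print("rim",r,cv2.boxPoints(r).round(0).tolist())
lid=P[P[:,2]>.085]; c=lid.mean(0); _,_,V=np.linalg.svd(lid-c); print("lid c",c.round(3),"n",V[2].round(3))
hi=lid[lid[:,2]>lid[:,2].max()-.006]; print("top edge",hi.mean(0).round(4),hi.min(0).round(3),hi.max(0).round(3))
# obstacles top view
for n,b in dict(ring=(355,395,250,290),bush=(360,388,205,232),can=(350,390,120,180),spanner=(450,490,320,415),driver=(255,290,310,415),mug=(575,655,260,315)).items():
    mm=reg(*b)&(zz>.008); Q=W[mm]; print(n,Q.min(0).round(3),Q.max(0).round(3))
z=np.load("scene0.npz");W=z["W"];zz=W[...,2]
m=reg(215,330,220,310)&(zz>.085)&(zz<.25); P=W[m];P=P[(P[:,0]<.75)];print("scene lid",P.min(0).round(3),P.max(0).round(3)); hi=P[P[:,2]>P[:,2].max()-.006];print(hi.mean(0).round(3))
m=reg(350,490,315,460)&(zz>.085)&(zz<.11);P=W[m];r=cv2.minAreaRect((P[:,:2]*1000).astype(np.float32));print("scene large",r,cv2.boxPoints(r).round(0).tolist(),np.median(P,0))
E
```

```text
bench [ 0.4018 -0.0932  0.0022]
bench [ 0.2169 -0.4542  0.0005]
bench [0.4674 0.3576 0.0018]
bench [ 7.143e-01 -9.870e-02 -5.000e-04]
large [0.503 0.063 0.08 ] [0.669 0.28  0.102] [0.5884 0.1739 0.0951]
((581.1046752929688, 173.5834197998047), (205.62619018554688, 154.7936553955078), 80.62948608398438) [[488.0, 85.0], [641.0, 60.0], [674.0, 262.0], [521.0, 288.0]]
body ((589.4818725585938, 178.89471435546875), (129.34271240234375, 122.39423370361328), 89.76449584960938) [[528.0, 114.0], [650.0, 114.0], [651.0, 243.0], [529.0, 244.0]]
tab pts [[0.503 0.174 0.096]
 [0.503 0.177 0.096]
 [0.503 0.172 0.093]
 [0.504 0.169 0.091]
 [0.506 0.182 0.099]
 [0.506 0.168 0.096]
 [0.506 0.18  0.096]
 [0.506 0.194 0.097]
 [0.506 0.185 0.096]
 [0.506 0.177 0.095]]
small [ 0.519 -0.308  0.03 ] [ 0.677 -0.175  0.184]
rim ((578.7066650390625, -246.7587890625), (105.00924682617188, 114.58568572998047), 8.769594192504883) [[518.0, -198.0], [536.0, -311.0], [639.0, -295.0], [622.0, -182.0]]
lid c [ 0.65  -0.236  0.132] n [-0.911 -0.145  0.385]
top edge [ 0.6708 -0.2301  0.1805] [ 0.666 -0.249  0.178] [ 0.677 -0.215  0.184]
ring [ 0.493 -0.036  0.009] [0.555 0.025 0.028]
bush [ 0.612 -0.016  0.009] [0.638 0.018 0.055]
can [ 0.727 -0.018  0.008] [0.777 0.034 0.154]
spanner [ 0.236 -0.217  0.008] [ 0.41  -0.162  0.013]
driver [0.241 0.186 0.01 ] [0.435 0.234 0.031]
mug [ 0.442 -0.516  0.008] [ 0.521 -0.402  0.095]
scene lid [ 0.616 -0.291  0.085] [ 0.68  -0.171  0.184]
[ 0.675 -0.226  0.182]
scene large ((581.9210205078125, 176.33251953125), (209.773681640625, 156.38743591308594), 80.21293640136719) [[487.0, 86.0], [641.0, 60.0], [677.0, 266.0], [523.0, 293.0]] [0.59679173 0.18657298 0.09565265]
```

Request:
send_rows --targets '[-18.6,-15.8,-3,0,0,0,0,-18.6,-15.8,-3,0,0,0,0,-18.6,-15.8,-3,0,0,0,0,-18.6,-15.8,-3,0,0,0,0,-18.6,-15.8,-3,0,0,0,0]' --grip_force 30

```text
clock: 0.6
position: [0.3161, 0.3892, 0.2611]
orientation: [-0.469, -3.106, 0.001]
ft_force: [0.6, 0.1, -0.0]
width: 0.0122
```

Request:
send_rows --targets '[-18.6,-15.8,-1,0,0,0,0,-18.6,-15.8,-1,0,0,0,0,-18.6,-15.8,-1,0,0,0,0,-18.6,-15.8,-1,0,0,0,0,-18.6,-15.8,-1,0,0,0,0]'

```text
clock: 1.1
position: [0.4473, 0.1831, 0.2711]
orientation: [0.47, 3.106, -0.0]
ft_force: [0.8, 0.2, 0.1]
width: 0.0
```

Request:
send_rows --targets '[-18.6,-15.8,-1,0,0,0,0,-18.6,-15.8,-1,0,0,0,0,-18.6,-15.8,-1,0,0,0,0,-18.6,-15.8,-1,0,0,0,0,-18.6,-15.8,-1,0,0,0,0]'

```text
clock: 1.6
position: [0.5783, -0.0229, 0.2808]
orientation: [-0.471, -3.105, 0.0]
ft_force: [0.8, 0.3, 1.0]
width: -0.0002
```

Request:
send_rows --targets '[-18.6,-15.8,0,0,0,-26,0,-18.6,-15.8,0,0,0,-26,0,-18.6,-15.8,0,0,0,-26,0,-18.6,-15.8,0,0,0,-26,0,-18.6,-15.8,0,0,0,-26,0]'

```text
clock: 2.1
position: [0.7093, -0.2287, 0.2801]
orientation: [0.24, -3.131, -0.001]
ft_force: [0.4, -1.1, 0.2]
width: -0.0001
```

Request:
send_rows --targets '[0,0,4,0,0,0,0,0,0,8,0,0,0,0,0,0,11.5,0,0,0,0,0,0,13.5,0,0,0,0,0,0,13.5,0,0,0,0]'

```text
clock: 2.6
position: [0.7057, -0.2252, 0.1398]
orientation: [0.241, -3.123, -0.007]
ft_force: [-1.2, -0.5, -1.0]
width: 0.0
```

Request:
send_rows --targets '[1,0,0,0,0,0,0,2,0,0,0,0,0,0,3,0,0,0,0,0,0,4,0,0,0,0,0,0,5,0,0,0,0,0,0]'

```text
clock: 3.1
position: [0.6601, -0.2346, 0.1497]
orientation: [-0.241, 3.127, -0.003]
ft_force: [2.3, 1.4, 9.7]
width: -0.0001
```

Request:
send_rows --targets '[1,0,0,0,0,0,0,2,0,0,0,0,0,0,3,0,0,0,0,0,0,4,0,0,0,0,0,0,5,0,0,0,0,0,0]'

```text
clock: 3.6
position: [0.6085, -0.2417, 0.1457]
orientation: [0.241, -3.131, -0.001]
ft_force: [-0.0, -0.0, 0.5]
width: -0.0
```

```bash
python3 - <<'E'
from h import *
s=manip.sense();print(s["ft_force"],s["position"])
img,W=cloud("scene");cv2.imwrite("pics/s1.png",cv2.resize(img[100:260,100:300],(800,640))[:600])
E
```

```text
[-0.00509446 -0.03055321  0.46172615] [ 0.60848709 -0.24174156  0.14569078]
```

View pics/s1.png

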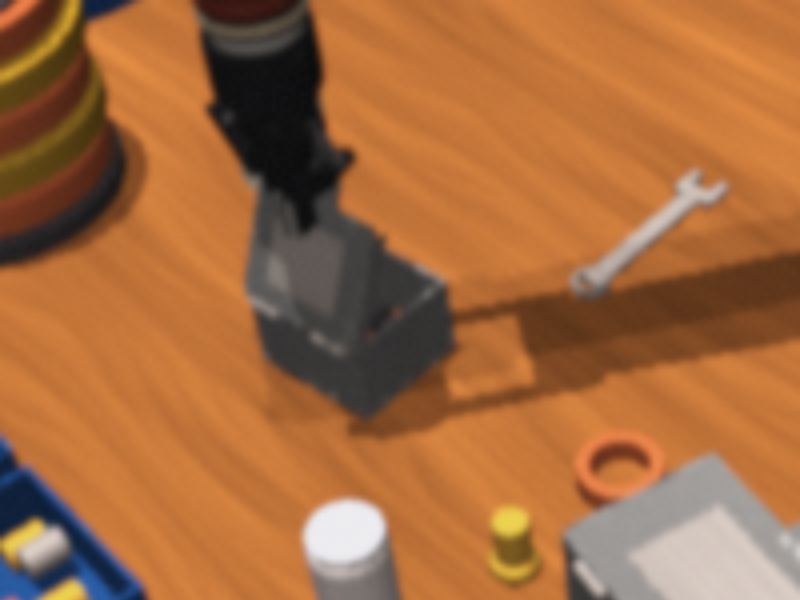

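The picture shows the small lid past upright and falling forward around (330,270) in the crop, with the finger behind it. I'll rise clear and move towards the large box.

Request:
send_rows --targets '[0,0,0,0,0,0,0,0,0,-4,0,0,0,0,0,0,-8,0,0,0,0,0,0,-12,0,0,0,0,0,0,-13.5,0,0,0,0]'

```text
clock: 4.15
position: [0.6117, -0.2425, 0.2869]
orientation: [-0.241, 3.126, -0.006]
ft_force: [0.8, 0.4, -0.0]
width: 0.0002
```

Request:
send_rows --targets '[4.5,23,0,0,0,0,0,4.5,23,0,0,0,0,0,4.5,23,0,0,0,0,0,4.5,23,0,0,0,0,0,4.5,23,0,0,0,0,0]'

```text
clock: 4.65
position: [0.5287, -0.0188, 0.28]
orientation: [0.244, -3.13, -0.002]
ft_force: [0.1, -0.2, -0.3]
width: 0.0003
```

Request:
send_rows --targets '[4.5,23,0,0,0,18,0,4.5,23,0,0,0,18,0,4.5,23,0,0,0,18,0,4.5,23,0,0,0,18,0,4.5,23,0,0,0,18,0]'

```text
clock: 5.15
position: [0.4489, 0.2011, 0.2802]
orientation: [-0.25, -3.13, 0.0]
ft_force: [0.3, 0.3, -0.3]
width: 0.0002
```

Request:
send_rows --targets '[0,0,0,0,-8,0,0,0,0,0,0,-16,0,0,0,0,0,0,-24,0,0,0,0,0,0,-32,0,0,0,0,0,0,-40,0,0]'

```text
clock: 5.65
position: [0.4503, 0.1992, 0.281]
orientation: [0.194, 2.432, -0.071]
ft_force: [-0.0, -0.6, -0.3]
width: 0.0002
```

```bash
python3 - <<'E'
from h import *
s=manip.sense();print({k:np.round(v,4).tolist() for k,v in s.items()});print(rot(s["orientation"]).round(3))
img,W=cloud("scene");np.savez("s2.npz",img=img,W=W)
cv2.imwrite("pics/s2.png",cv2.resize(img[100:330,100:410],(800,594)))
zz=W[...,2];m=np.zeros(zz.shape,bool);m[130:215,140:220]=1;P=W[m&(zz>.06)&(zz<.2)&(W[...,0]<.75)];print(P.max(0),np.median(P,0)); 
r=cv2.minAreaRect((P[:,:2]*1000).astype(np.float32));print(r)
E
```

```text
{'clock': 5.65, 'joint_pos': [0.4868, -0.6728, 2.2135, -0.4638, 1.0548, -0.8067], 'qd': [0.5112, -0.6074, 0.7438, -1.3071, -0.9741, 1.0345], 'effort': [-2.5633, -9.0413, -41.4026, -0.0528, -0.7516, -0.9332], 'position': [0.4503, 0.1992, 0.281], 'orientation': [0.1943, 2.4317, -0.0706], 'ft_force': [-0.0419, -0.5571, -0.2586], 'ft_torque': [0.0495, 0.3395, 0.0085], 'width': 0.0002}
[[-0.753  0.159  0.639]
 [ 0.121  0.987 -0.102]
 [-0.647  0.001 -0.763]]
[ 0.64314644 -0.17699729  0.08193188] [ 0.57687393 -0.24251978  0.07438116]
((563.3477783203125, -330.902587890625), (321.7050476074219, 141.2248992919922), 81.03126525878906)
```

View pics/s2.png

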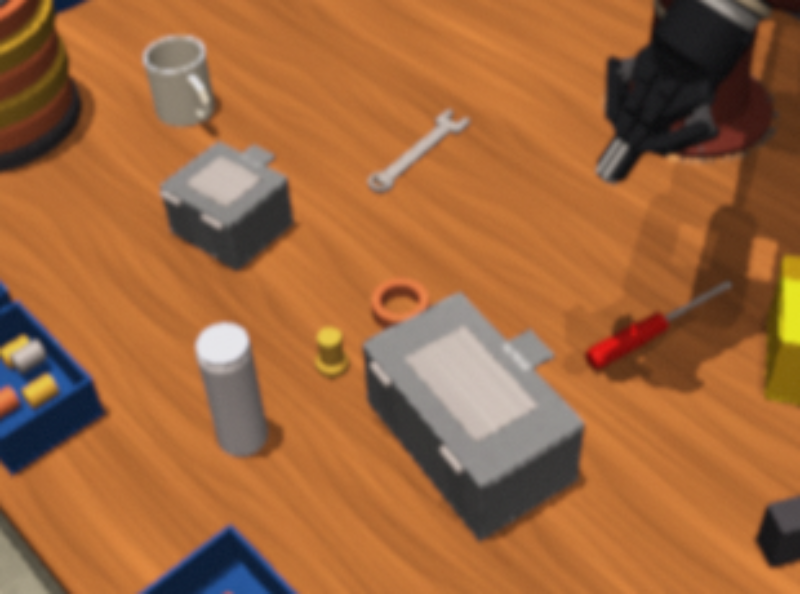

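The small lid is shut: it lies flat at (225,185) in the crop, with its median height at 0.074. The large box and its tab at (530,350) are clear. I'll tilt further.

Request:
send_rows --targets '[0,0,0,0,-7.5,0,0,0,0,0,0,-15,0,0,0,0,0,0,-15,0,0,0,0,0,0,-15,0,0]'

```text
clock: 6.1
position: [0.4502, 0.1991, 0.2804]
orientation: [0.174, 2.18, -0.092]
ft_force: [0.8, -0.4, 1.3]
width: 0.0
```

```bash
cat >> h.py <<'E'
H=np.array([.652,.162,.09]); X=np.array([.987,-.162,0]); Y=np.array([.162,.987,0])
def to(pts):
    s=manip.sense(); M=rot(s["orientation"]); p=s["position"]; q=p-H
    print("pos",p.round(4),"rel x,y,z",(q@X).round(4),(q@Y).round(4),q[2].round(4),"j",s["joint_pos"].round(2),"F",s["ft_force"].round(1)); print(M[:,2].round(3))
    for a,b in pts: print((a,b),((H+a*X+[0,0,b]-p)@M*100).round(2))
E
python3 - <<'E'
from h import *
to([(-.175,.0),(-.175,-.032)])
z=np.load("s2.npz");W=z["W"];zz=W[...,2];m=np.zeros(zz.shape,bool);m[205:315,235:330]=1
m&=(zz>.085)&(zz<.105);P=W[m];r=cv2.minAreaRect((P[:,:2]*1000).astype(np.float32));print(cv2.boxPoints(r).round(0).tolist())
q=(P-H)@np.stack([X,Y],1);print("front",np.percentile(q[:,0],[0,.5,1,50,99,100]).round(4));t=q[q[:,0]<-.126];print("tab y",t[:,1].min(),t[:,1].max(), "lid y",np.percentile(q[:,1],[.5,99.5]))
E
```

```text
pos [0.4502 0.1991 0.2804] rel x,y,z -0.2052 0.0039 0.1904 j [ 0.58 -0.75  2.34 -0.77  0.91 -0.55] F [ 0.8 -0.4  1.3]
[ 0.806 -0.131 -0.577]
(-0.175, 0.0) [13.82 -0.38 13.44]
(-0.175, -0.032) [16.43 -0.37 15.29]
[[488.0, 86.0], [642.0, 60.0], [677.0, 266.0], [523.0, 292.0]]
front [-0.1489 -0.1452 -0.1416 -0.0577  0.0039  0.0074]
tab y -0.017240121937083852 0.023827796017121674 lid y [-0.09739521  0.10596046]
```

Request:
send_rows --targets '[3.3,0,3,0,0,0,0,6.6,0,6.1,0,0,0,9.9,0,9.2,0,0,0,0,13.1,0,12.2,0,0,0,0,16.4,0,15.3,0,0,0,0]'

```text
schema error: expected a multiple of 7 numbers
```

```bash
python3 - <<'E'
from h import *
to([(-.175,-.032),(-.138,-.03)])
E
```

```text
pos [0.4502 0.1991 0.2804] rel x,y,z -0.2052 0.0039 0.1904 j [ 0.58 -0.75  2.34 -0.77  0.91 -0.55] F [ 0.8 -0.4  1.3]
[ 0.806 -0.131 -0.577]
(-0.175, -0.032) [16.43 -0.37 15.29]
(-0.138, -0.03) [14.13 -0.38 18.2 ]
```

A row came out one number short, so the call was refused and the arm did not move. Resending.

Request:
send_rows --targets '[3.3,0,3,0,0,0,0,6.6,0,6.1,0,0,0,0,9.9,0,9.2,0,0,0,0,13.1,0,12.2,0,0,0,0,16.4,0,15.3,0,0,0,0]'

```text
clock: 6.6
position: [0.4717, 0.1763, 0.0964]
orientation: [0.17, 2.229, -0.068]
ft_force: [0.1, -0.6, 0.3]
width: 0.0001
```

Request:
send_rows --targets '[0,0,0,0,0,0,0,0,0,0,0,0,0,0]'

```text
clock: 6.8
position: [0.4725, 0.1771, 0.0996]
orientation: [0.17, 2.224, -0.067]
ft_force: [-0.6, 0.3, 0.5]
width: -0.0002
```

```bash
python3 - <<'E'
from h import *
to([(-.175,-.032),(-.138,-.03)])
E
```

```text
pos [0.4725 0.1771 0.0996] rel x,y,z -0.1796 -0.0142 0.0096 j [ 0.46 -0.46  2.48 -1.02  0.55 -0.21] F [-0.6  0.3  0.5]
[ 0.783 -0.108 -0.612]
(-0.175, -0.032) [3.01 1.36 2.94]
(-0.138, -0.03) [0.59 1.31 5.74]
```

```bash
python3 - <<'E'
from h import *
M=rot(manip.sense()["orientation"]);print(M.round(3));print((M.T@[0,0,12]).round(2))
E
```

```text
[[-0.604  0.146  0.783]
 [ 0.099  0.989 -0.108]
 [-0.791  0.012 -0.612]]
[-9.49  0.15 -7.35]
```

Request:
send_rows --targets '[0,0,0,-4.7,0,-3.7,0,0,0,0,-9.5,0,-7.3,0,0,0,0,-9.5,0,-7.3,0,0,0,0,-9.5,0,-7.3,0]'

```text
clock: 7.2
position: [0.4725, 0.1772, 0.1013]
orientation: [-0.062, 2.223, 0.05]
ft_force: [-0.1, 0.4, 0.5]
width: 0.0003
```

```bash
python3 - <<'E'
from h import *
to([(-.175,-.032),(-.138,-.03)])
E
```

```text
pos [0.4725 0.1772 0.1013] rel x,y,z -0.1796 -0.0141 0.0113 j [ 0.32 -0.6   2.56 -0.62  0.34 -0.81] F [-0.1  0.4  0.5]
[ 0.792  0.058 -0.607]
(-0.175, -0.032) [3.   1.21 3.24]
(-0.138, -0.03) [0.64 0.39 5.98]
```

Request:
send_rows --targets '[0,0,0,0,5,0,0,0,0,0,0,10,0,0,0,0,0,0,10,0,0]'

```text
clock: 7.5
position: [0.4743, 0.1784, 0.1033]
orientation: [-0.07, 2.395, 0.047]
ft_force: [0.5, -0.1, 0.3]
width: 0.0003
```

```bash
python3 - <<'E'
from h import *
to([(-.175,-.032),(-.138,-.03)])
E
```

```text
pos [0.4743 0.1784 0.1033] rel x,y,z -0.1781 -0.0126 0.0133 j [ 0.29 -0.55  2.46 -0.3   0.52 -1.13] F [ 0.5 -0.1  0.3]
[ 0.677  0.054 -0.734]
(-0.175, -0.032) [2.66 1.09 3.73]
(-0.138, -0.03) [-0.13  0.27  6.02]
```

Request:
send_rows --targets '[1.3,0.7,1.9,0,0,0,0,2.7,1.4,3.7,0,0,0,0,2.7,1.4,3.7,0,0,0,0]'

```text
clock: 7.8
position: [0.4722, 0.1921, 0.0484]
orientation: [-0.075, 2.408, 0.042]
ft_force: [0.2, 0.2, -1.4]
width: -0.0005
```

```bash
python3 - <<'E'
from h import *
to([(-.175,-.032),(-.138,-.03)])
E
```

```text
pos [0.4722 0.1921 0.0484] rel x,y,z -0.1823 0.0006 -0.0416 j [ 0.33 -0.39  2.46 -0.46  0.39 -0.93] F [ 0.2  0.2 -1.4]
[ 0.667  0.051 -0.743]
(-0.175, -0.032) [-1.16 -0.21 -0.25]
(-0.138, -0.03) [-3.98 -1.05  2.01]
```

Request:
send_rows --targets '[0,0,0,0,0,0,0,0,0,0,0,0,0,0]'

```text
clock: 8.0
position: [0.4754, 0.1925, 0.054]
orientation: [-0.072, 2.399, 0.046]
ft_force: [0.2, 0.3, 0.7]
width: 0.0
```

```bash
python3 - <<'E'
from h import *
to([(-.1415,-.036),(-.1415,-.024)])
E
```

```text
pos [0.4754 0.1925 0.054 ] rel x,y,z -0.1792 0.0015 -0.036 j [ 0.33 -0.39  2.45 -0.46  0.39 -0.93] F [0.2 0.3 0.7]
[ 0.673  0.053 -0.737]
(-0.1415, -0.036) [-2.69 -0.99  2.45]
(-0.1415, -0.024) [-3.5  -0.98  1.56]
```

Request:
send_rows --targets '[-0.9,-0.3,0.8,0,0,0,0,-1.8,-0.6,1.6,0,0,0,0,-2.7,-0.9,2.45,0,0,0,0,-2.7,-0.9,2.45,0,0,0,0]'

```text
clock: 8.4
position: [0.514, 0.1854, 0.0552]
orientation: [-0.07, 2.398, 0.046]
ft_force: [0.2, 0.7, 0.3]
width: -0.0001
```

```bash
python3 - <<'E'
from h import *
to([(-.1415,-.024),(-.138,.007),(-.1275,.0385),(-.110,.067),(-.0925,.086),(-.071,.102),(-.047,.1125),(-.0257,.1175),(-.004,.1187),(.018,.116),(.025,.115)])
img,W=cloud("scene");cv2.imwrite("pics/s3.png",cv2.resize(img[150:310,220:420],(750,600)))
E
```

```text
pos [0.514  0.1854 0.0552] rel x,y,z -0.14 0.0007 -0.0348 j [ 0.28 -0.29  2.38 -0.41  0.35 -1.01] F [0.2 0.7 0.3]
[ 0.675  0.053 -0.736]
(-0.1415, -0.024) [-0.61 -0.02 -0.91]
(-0.138, 0.007) [-2.96 -0.06 -2.96]
(-0.1275, 0.0385) [-5.85 -0.25 -4.59]
(-0.11, 0.067) [-9.04 -0.6  -5.54]
(-0.0925, 0.086) [-11.58  -0.97  -5.79]
(-0.071, 0.102) [-14.21  -1.43  -5.55]
(-0.047, 0.1125) [-16.65  -1.96  -4.75]
(-0.0257, 0.1175) [-18.52  -2.43  -3.71]
(-0.004, 0.1187) [-20.16  -2.91  -2.37]
(0.018, 0.116) [-21.56  -3.41  -0.73]
(0.025, 0.115) [-22.    -3.57  -0.2 ]
```

View pics/s3.png

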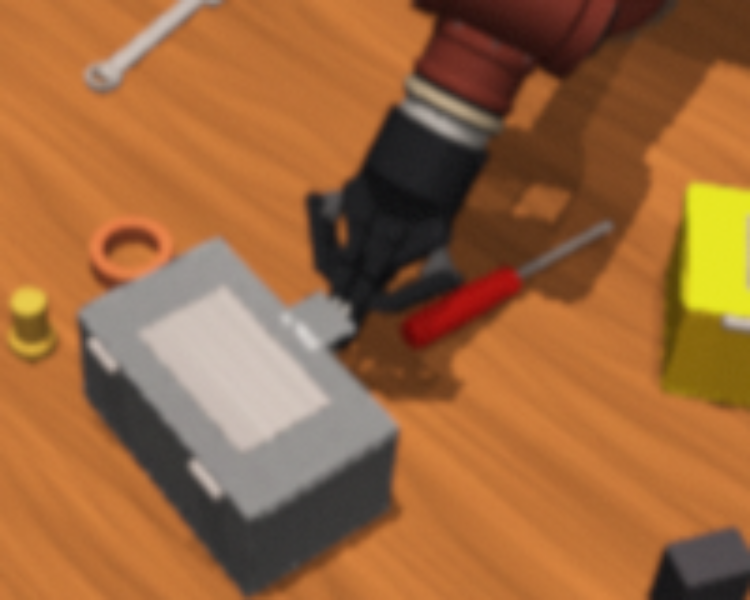

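The crop shows the closed fingertip beneath the tab at about (345,325). The bystanders are clear. I'll lift now.

Request:
send_rows --targets '[-0.6,0,-0.9,0,0,0,0,-1.4,0,-1.6,0,0,0,0,-2.2,0,-2.3,0,0,0,0,-3,-0.1,-3,0,0,0,0,-3,-0.1,-3,0,0,0,0]'

```text
clock: 8.95
position: [0.5143, 0.1845, 0.097]
orientation: [-0.072, 2.399, 0.046]
ft_force: [-4.2, 0.1, 0.4]
width: 0.0002
```

```bash
python3 - <<'E'
from h import *
to([(-.138,.007),(-.1275,.0385),(-.110,.067),(-.0925,.086)])
img,W=cloud("scene");cv2.imwrite("pics/s4.png",cv2.resize(img[150:310,220:420],(750,600)))
E
```

```text
pos [0.5143 0.1845 0.097 ] rel x,y,z -0.1395 -0.0001 0.007 j [ 0.28 -0.39  2.37 -0.31  0.45 -1.13] F [-4.2  0.1  0.4]
[ 0.673  0.053 -0.737]
(-0.138, 0.007) [-0.11 -0.02  0.1 ]
(-0.1275, 0.0385) [-2.99 -0.22 -1.54]
(-0.11, 0.067) [-6.18 -0.57 -2.49]
(-0.0925, 0.086) [-8.72 -0.94 -2.74]
```

View pics/s4.png

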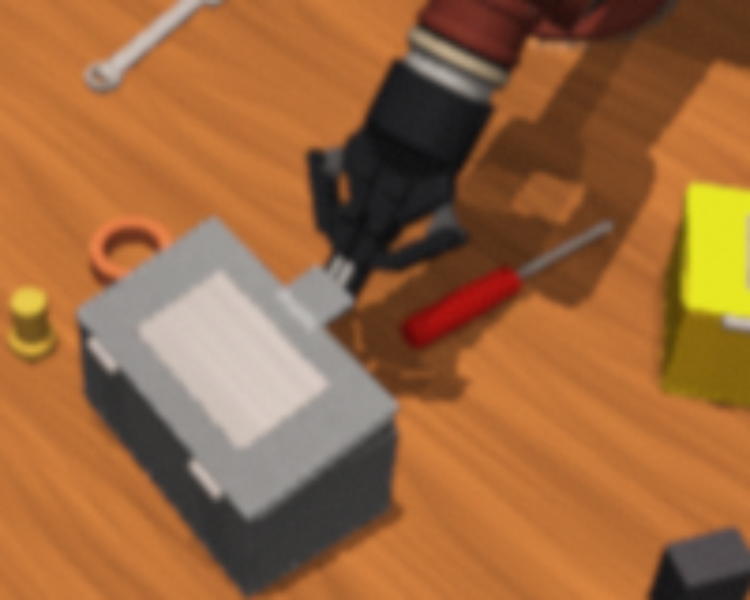

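The lid is lifting with the tab riding on the finger, and the box has not moved. I'll continue along the arc with slightly less forward bias.

Request:
send_rows --targets '[-0.7,0,-0.8,0,0,0,0,-1.7,-0.1,-1.3,0,0,0,0,-2.8,-0.2,-1.75,0,0,0,0,-3.9,-0.3,-2.1,0,0,0,0,-5,-0.4,-2.4,0,0,0,0]'

```text
clock: 9.5
position: [0.536, 0.1808, 0.148]
orientation: [-0.072, 2.4, 0.045]
ft_force: [-1.6, -0.8, -0.3]
width: -0.0
```

Request:
send_rows --targets '[-1,-0.1,-0.3,0,0,0,0,-1.9,-0.2,-0.4,0,0,0,0,-2.8,-0.4,-0.5,0,0,0,0,-3.6,-0.5,-0.5,0,0,0,0,-3.6,-0.5,-0.5,0,0,0,0]'

```text
clock: 10.0
position: [0.5597, 0.1769, 0.1755]
orientation: [-0.071, 2.4, 0.045]
ft_force: [-1.0, 0.2, -0.2]
width: 0.0002
```

```bash
python3 - <<'E'
from h import *
to([(-.0925,.086),(-.071,.102),(-.047,.1125),(-.0257,.1175),(-.004,.1187),(.018,.116),(.028,.113)])
img,W=cloud("scene");cv2.imwrite("pics/s5.png",cv2.resize(img[150:310,220:420],(750,600)))
E
```

```text
pos [0.5597 0.1769 0.1755] rel x,y,z -0.0936 -0.0002 0.0855 j [ 0.23 -0.4   2.23 -0.18  0.58 -1.29] F [-1.   0.2 -0.2]
[ 0.673  0.053 -0.738]
(-0.0925, 0.086) [-0.11  0.    0.04]
(-0.071, 0.102) [-2.74 -0.46  0.27]
(-0.047, 0.1125) [-5.18 -0.99  1.07]
(-0.0257, 0.1175) [-7.05 -1.46  2.09]
(-0.004, 0.1187) [-8.7  -1.95  3.43]
(0.018, 0.116) [-10.1   -2.45   5.07]
(0.028, 0.113) [-10.62  -2.68   5.95]
```

View pics/s5.png

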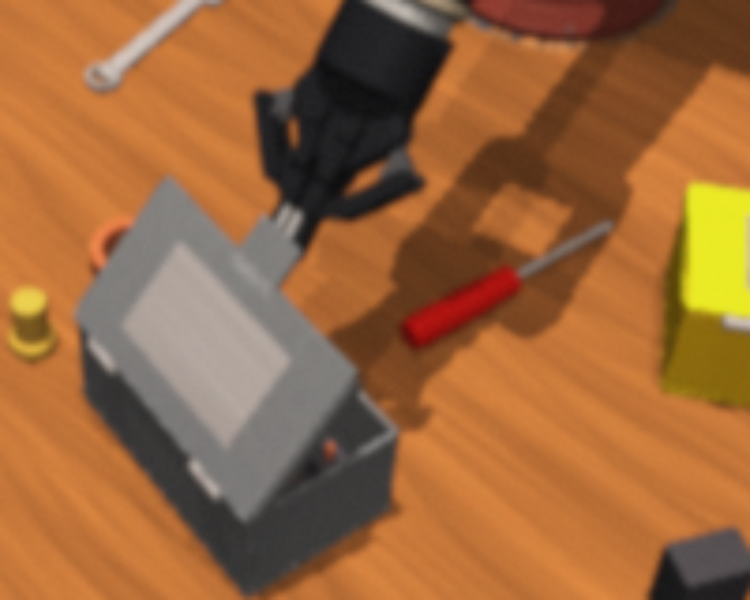

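The lid is about half open and the tab rides on the finger at (285,225). The box's lower corner is still at (250,595), so it has not moved. I'll continue past upright.

Request:
send_rows --targets '[-1.4,-0.2,0.1,0,0,0,0,-2.7,-0.5,0.3,0,0,0,0,-4,-0.7,0.7,0,0,0,0,-5.2,-1,1.1,0,0,0,0,-6.1,-1.2,1.6,0,0,0,0]'

```text
clock: 10.55
position: [0.6168, 0.168, 0.2046]
orientation: [-0.071, 2.4, 0.045]
ft_force: [-0.4, -0.2, 0.6]
width: 0.0003
```

Request:
send_rows --targets '[-1,-0.3,0.5,0,0,0,0,-1.8,-0.5,1.2,0,0,0,0,-2.6,-0.8,1.8,0,0,0,0,-3.3,-1,2.6,0,0,0,0,-4,-1.3,3.5,0,0,0,0]'

```text
clock: 11.05
position: [0.6697, 0.1586, 0.2039]
orientation: [-0.072, 2.402, 0.045]
ft_force: [-0.9, 0.2, 0.6]
width: 0.0001
```

```bash
python3 - <<'E'
from h import *
to([(.018,.116),(.028,.113)])
img,W=cloud("scene");cv2.imwrite("pics/s6.png",cv2.resize(img[130:310,200:420],(733,600)))
E
```

```text
pos [0.6697 0.1586 0.2039] rel x,y,z 0.018 -0.0005 0.1139 j [ 0.14 -0.16  1.99 -0.08  0.58 -1.44] F [-0.9  0.2  0.6]
[ 0.672  0.053 -0.739]
(0.018, 0.116) [-0.15  0.05 -0.15]
(0.028, 0.113) [-0.67 -0.18  0.73]
```

View pics/s6.png

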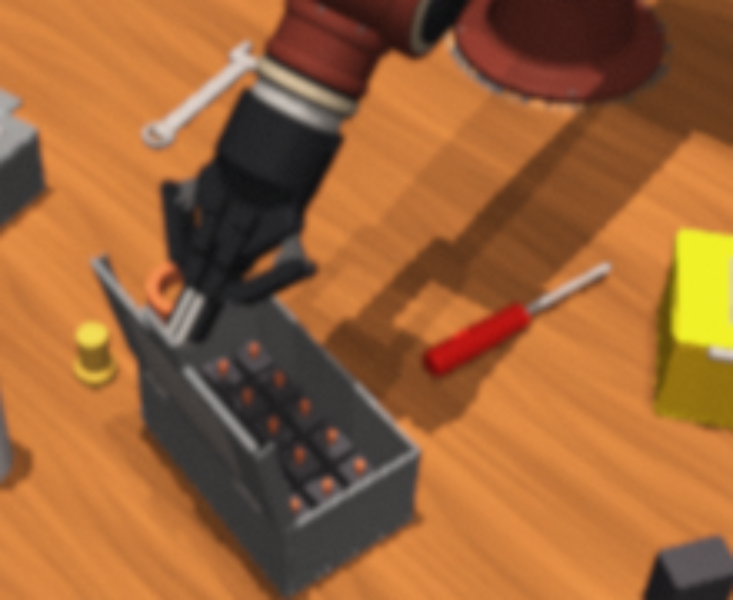

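The lid is just past upright at about (180,350). I'll push 1 cm further, then retreat along the tool axis.

Request:
send_rows --targets '[-0.5,-0.2,0.5,0,0,0,0,-0.9,-0.3,1,0,0,0,0,-0.9,-0.3,1,0,0,0,0,-0.9,-0.3,1,0,0,0,0]'

```text
clock: 11.5
position: [0.6823, 0.1566, 0.2025]
orientation: [-0.072, 2.402, 0.045]
ft_force: [-0.9, 0.5, -0.7]
width: -0.0004
```

Request:
send_rows --targets '[0,0,-1,0,0,0,0,0,0,-4,0,0,0,0,0,0,-8,0,0,0,0,0,0,-12,0,0,0,0,0,0,-15,0,0,0,0]'

```text
clock: 12.0
position: [0.5801, 0.1488, 0.3167]
orientation: [-0.072, 2.399, 0.046]
ft_force: [0.0, 0.1, 0.1]
width: 0.0
```

Request:
send_rows --targets '[0,0,0,0,0,0,0,0,0,0,0,0,0,0,0,0,0,0,0,0,0,0,0,0,0,0,0,0,0,0,0,0,0,0,0]'

```text
clock: 12.5
position: [0.5816, 0.1486, 0.3115]
orientation: [-0.072, 2.405, 0.044]
ft_force: [0.9, -0.0, -0.8]
width: -0.0002
```

```bash
python3 - <<'E'
from h import *
to([])
img,W=cloud("scene");cv2.imwrite("pics/s7.png",cv2.resize(img,(768,576)));zz=W[...,2]
m=np.zeros(zz.shape,bool);m[130:215,140:220]=1;P=W[m&(zz>.05)&(zz<.2)&(abs(W[...,0]-.58)<.12)&(W[...,1]<-.1)];print("small lid z",np.percentile(P[:,2],[5,50,95]).round(3));r=cv2.minAreaRect((P[:,:2]*1000).astype(np.float32));print(cv2.boxPoints(r).round(0).tolist())
q=W-H;a=q@X;b=q@Y;m=(zz>.12)&(zz<.26)&(abs(b)<.11)&(abs(a-.03)<.05);P=np.stack([a,b,zz],-1)[m];c=P.mean(0);V=np.linalg.svd(P-c,full_matrices=False)[2];print("large lid c",c.round(3),"n",V[2].round(3),"top",P[P[:,2].argsort()[-30:]].mean(0).round(3))
E
```

```text
pos [0.5816 0.1486 0.3115] rel x,y,z -0.0674 -0.0246 0.2215 j [ 0.15 -0.49  2.06 -0.06  0.84 -1.46] F [ 0.9 -0.  -0.8]
[ 0.669  0.052 -0.741]
small lid z [0.054 0.074 0.078]
[[457.0, -470.0], [594.0, -500.0], [662.0, -187.0], [526.0, -157.0]]
large lid c [0.036 0.02  0.182] n [ 0.903 -0.01  -0.431] top [0.057 0.005 0.228]
```

View pics/s7.png

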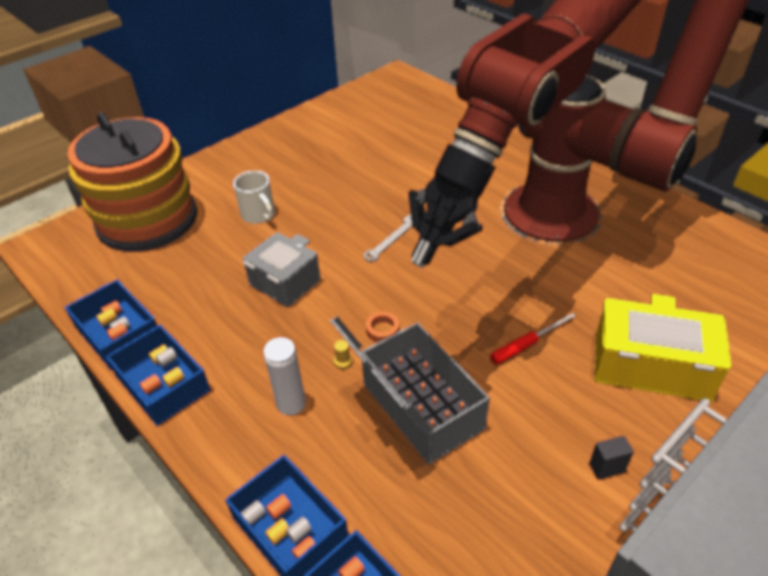

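The large lid leans back open at (370,360) and the small lid is shut at (282,255). The other objects look unmoved and the arm is clear.

```bash
python3 -c "
from h import *
print(manip.hand_in())"
```

```text
the job is handed in; nothing more can be done
None
```

Both lids are as you asked and the job is handed in, at about 12.6 s on the robot's clock. I pushed the small lid over from behind until it dropped shut. Then I lifted the large lid by its tab and pushed it past upright, and it fell back to its stop.

**Last checks:**
- **Small lid:** it lies flat, with a median height of about 74 mm.
- **Large lid:** its top edge is about 57 mm behind the hinge line at a height of 228 mm. That matches the 1.95 rad stop (about 55 mm and 228 mm).
- **Everything else:** the boxes and the other objects look unmoved in the last picture, and the gripper is clear of everything.

**Forces:** the readings I took stayed low, with up to about 4 N against the large tab. One 9.7 N upward reading came while I was pushing the small lid. I put it down to arm motion but did not confirm that.

**What went wrong or disagreed:**
- The first steep tool tilt ran into a wrist joint limit, so I used a lesser tilt and turned the tool slightly.
- One move call was refused because a row was a number short, and nothing moved.
- The last outline fit on the small box also took in the mug, so I did not use it. That the small box did not shift rests on the pictures only.

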